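Shut the service panel and lock its quarter-turn fastener

ROBOT

A 6-joint arm with a two-finger parallel gripper is mounted at the origin on the work surface. World frame = base frame: x ahead of the robot, y to its left, z up, the work surface at z = 0. Lengths are in m, angles in rad, forces in N, time in s.
With the tool pointing down it reaches from about 0.325 to 0.775 m from the base axis. Payload 5.5 kg.
Tool frame: the origin (TCP) lies between the finger pads; the fingertips stand 8 mm ahead of it and the grasp point (between the pads) lies 11 mm behind it (tcp_to_tips is the distance from the TCP to the fingertips, in m); z points along the fingers, y is the line along which they close (so a half turn about z gives the same grasp; the last joint's range is limited). The gripper opens to 88 mm and grips with 3 to 60 N. Pads are 20 mm wide; open, the fingers measure 115 mm over their backs; the gripper's body (75 mm by 178 mm) begins 61 mm behind the grasp point.
Start: joints at [-1.373, 0.091, 1.231, -0, 1.82, -0.057], TCP at [0.151, -0.581, 0.231] pointing down, gripper open.
Joint ranges: [-2.87, 2.87], [-0.86, 2.18], [0.17, 2.46], [-1.51, 4.65], [0.06, 2.69], [-2.65, 2.65]. Speed limits (rad/s): [2.57, 2.57, 3.01, 3.14, 3.14, 3.14].

INTERFACE

Orientations are given as a unit quaternion [w, x, y, z].
In Python, from bench import * gives the robot as it stands. Calls block until the motion is done:
- move_to(position, orientation): joint-space move of the TCP to a pose.
- move_l(position, speed=0.15, orientation=None): straight line of the TCP; orientation=None keeps the orientation; speed is the mean speed in m/s.
- movej(angles): joint-space move.
- gripper_open() and close(): open the fingers fully, or close them until they stop; the grip force is fixed at half the most.
- hold(seconds).
- inverse_kinematics(position, orientation): joint angles nearest the present ones, or None.
- state(): the state.
- get_image(name): name is "scene" or "top"; returns a dict with "frame" (384x512x3 uint8, blue, green, red), "depth" (384x512 float32, m along the optical axis (not along the pixel's ray), 0 where there is no reading), "camera_matrix" (3x3 intrinsics, pixels), "k1" (the pictures are not rectified: a ray, as slopes to the right and down, at radius r is drawn at 1 + k1 r^2 times it, then the intrinsics apply), "view" (4x4, takes a point from world to camera coordinates). Camera axes: x right, y up, looking along -z (the intrinsics and any distortion apply to the point x, -y, -z); pixel columns grow to the right and rows downward; lengths in m; the calibration is good to about 2 mm. A picture is of the moment at which its call begins.
A pose or a line that the arm cannot do raises IKError and nothing moves.
- job_done(): hands the job in; it is judged then, once.
The state is a dict: "time": time; "joint_pos": joint angles; "dq": joint speeds; "joint_torque": joint torques, N m; "ee_pos": TCP position; "ee_rot": TCP orientation; "ft_force": force on the tool from outside, world axes, zero at the start; "moment": the same for the moment, N m; "finger_gap": finger opening in m; "finger_force": force on a finger pad.
Only numpy, scipy, OpenCV 4.12 (cv2) and the standard library are available. Lean on these libraries where they do the work, as an engineer would, in place of code of your own. Each camera call takes 0.05 s, during which the arm holds its last target. There are 200 camera calls.

TASK

The repaired unit on the bench stands with its service panel ajar. Push the panel fully shut with the fingertips, then set a fingertip in the slot of the round fastener on it and turn it clockwise, seen from above, a full quarter turn to its stop, so that the panel is locked. Nothing is to be gripped or picked up: do not swing the panel further open, and leave everything else on and around the unit where it stands.

Things in the scene. Friction and masses are not known exactly. Their poses are not given: they have to be found in the camera images.
- case: Fixed grey metal unit, 260 (x) x 360 (y) x 100 mm high. Origin: centre of its underside, on the bench; z up, x from its front (vents, two black knobs, towards the robot) to its back. The right part of its top is the opening closed by the panel (middle line y = -60 mm); the rest, y > 54 mm, is a flat deck at height 100 mm. A steel keeper plate stands inside behind the opening's front edge.
- panel (a joint): Angle of the service panel's hinge: 0 fully shut and level, growing as the panel's front edge rises; it starts 0.4 to 0.75 rad open. The hinge is stiff: the panel stays where it is left; pushing its front edge down takes 2 to 6 N.
- panel_hinge (a point): On the panel's hinge line, at its middle, level with the panel's underside: in the case's frame at x = +100, y = -60, z = 100 mm. The hinge line runs along the case's y at the back of the panel. This point's axes turn with the panel.
- panel_edge (a point): Middle of the panel's front (free) edge, on the upper face. The panel is a bare aluminium plate, 200 mm from hinge to front edge, 220 mm wide, 5 mm thick; shut, its upper face is 105 mm above the bench. Axes turn with the panel: x from front edge to hinge, z out of the upper face. A strip of 38 mm between the dial's rim and the front edge is free for pushing.
- dial (a point): Centre of the round black fastener dial, on its axis, on the slot's floor: 4 mm above the panel's upper face (109 mm above the bench when shut), 110 mm from the hinge line. Dial diameter 104 mm; its slot, 38 mm wide, 16 mm deep, runs right across through the centre, open at both ends. x runs along the slot, z out of the panel. Turn it with a fingertip in one end of the slot, 34 mm off the axis.
- cam (a joint): Turn of the dial, rad, growing clockwise seen from above: 0 unlocked (slot front to back), pi/2 locked, at its stop (slot across the panel). Starts at 0 to 0.25. Takes about 0.1 N m and stays where left. Its steel tongue under the panel swings beneath the keeper late in the turn; turned past about 1 with the panel open, it strikes the keeper and the panel cannot be shut.
- screw_jar: Small glass screw jar with steel lid, 40 mm across, 45 mm high, standing on the unit's deck left of the panel. Origin: centre of its underside. Leave alone.
- mug: White mug, 76 mm across, 90 mm high, beside the unit. Origin: centre of its underside. Leave alone.
- spool: Metal spool, 64 mm across, 50 mm high, beside the unit. Origin: centre of its underside. Leave alone.
- tin: Tin can, 70 mm across, 60 mm high, beside the unit. Origin: centre of its underside. Leave alone.
- cleaner: Blue plastic bottle, 54 mm across, 120 mm high, beside the unit. Origin: centre of its underside. Leave alone.
- multimeter: Yellow multimeter lying flat behind the unit, 78 x 155 x 36 mm. Origin: centre of its underside. Leave alone.
- screwdriver: Screwdriver lying in front of the unit. Origin: its underside. Leave alone.

How it is judged:
On the way, in this order (a step that is already met when the one before it is completed fails the run):
1. the panel is fully shut, with the fastener still unlocked (value of joint panel below 0.02 rad and value of joint cam below 0.6 rad), for 0.1 s.
2. the fastener is turned to its stop with the panel shut (value of joint panel below 0.025 rad and value of joint cam above 1.4 rad), for 0.2 s.
At the end, for the whole second after the job is handed in: The panel is shut (hinge under 0.025 rad), the fastener stands locked within 10 degrees of its stop (over 1.4 rad) and at rest, and every other thing is within 30 mm of where it was (all of step 2 and velocity of joint cam below 0.05 rad/s and distance of each of screw_jar, mug, spool, tin, cleaner, multimeter, screwdriver from where it was at the start of the episode below 0.03 m); the robot touches nothing.
It fails at once if the panel is lifted further open (over 0.9 rad) (value of joint panel above 0.9 rad).
It fails at once if another thing is knocked, lifted or carried (moved over 30 mm) (distance of any of screw_jar, mug, spool, tin, cleaner, multimeter, screwdriver from where it was at the start of the episode above 0.03 m).
It also fails if it takes over 48 s, if anything falls off the work surface, if the arm or the gripper's body presses on something with over 40 N, if the wrist force passes 120 N, or if a joint passes its speed limit or range.

## Working session

There is one attempt and no reset: what is moved stays moved. The work goes in short steps, each a Python script; the robot and the scene stay as the last script left them, time stands still between calls to the robot, and variables do not carry over. Pictures are saved under pics/ and viewed, at most 10 in all, crops included, and the job is handed in when it is done.

```bash
ls; mkdir -p pics
cat > h.py <<'E'
from bench import *
import numpy as np, cv2
def cloud(im):
    """world point per pixel from depth"""
    K=im["camera_matrix"]; k1=im["k1"]; d=np.asarray(im["depth"])
    v,u=np.indices(d.shape); 
    p=np.stack([u,v],-1).reshape(-1,1,2).astype(np.float64)
    n=cv2.undistortPoints(p,np.asarray(K,float),np.array([k1,0,0,0,0.])).reshape(*d.shape,2)
    c=np.stack([n[...,0]*d,-n[...,1]*d,-d,np.ones_like(d)],-1)
    w=c@np.linalg.inv(np.asarray(im["view"])).T
    w=w[...,:3]; w[d==0]=np.nan
    return w
E
python3 - <<'E'
from h import *
for n in("scene","top"):
    im=get_image(n); cv2.imwrite(f"pics/{n}0.png",im["frame"]); np.save(f"{n}0.npy",cloud(im))
    print(n,im["k1"],np.round(np.linalg.inv(im["view"])[:3,3],3),(im["depth"]==0).mean())
print(state())
E
```

```text
pics
scene -0.04231469181624602 [1.504 0.478 0.922] 0.0041351318359375
top 0.015979492268562653 [0.533 0.092 1.191] 0.004048665364583333
{'time': 0.1, 'joint_pos': array([-1.37266719e+00,  9.17984198e-02,  1.23173774e+00, -8.56136468e-06,
        1.81980034e+00, -5.66887380e-02]), 'dq': array([-0.00034754, -0.0015603 , -0.00204885, -0.00064127, -0.00041898,
        0.00020603]), 'joint_torque': array([ 2.50767334e-03, -4.47858238e+01, -4.07570493e+01,  6.99958275e-02,
        2.84173916e-02, -1.11763109e-04]), 'ee_pos': array([ 0.15119535, -0.5803848 ,  0.2296267 ]), 'ee_rot': array([-8.69454265e-04,  9.91894212e-01,  1.27063420e-01, -6.57506675e-05]), 'ft_force': array([-0.27893806, -0.02916813,  0.61811443]), 'moment': array([ 0.04329901, -0.01422088, -0.03786523]), 'finger_force': 0.0, 'finger_gap': 0.08781818422300249}
```

View pics/top0.png

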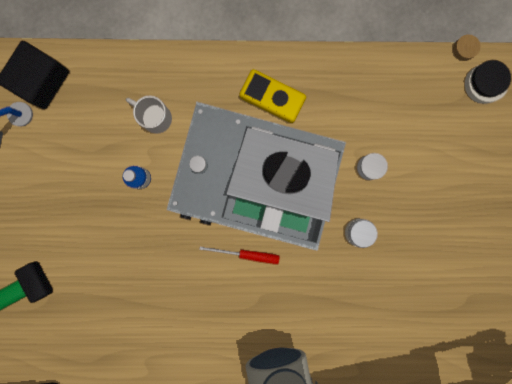

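View pics/scene0.png

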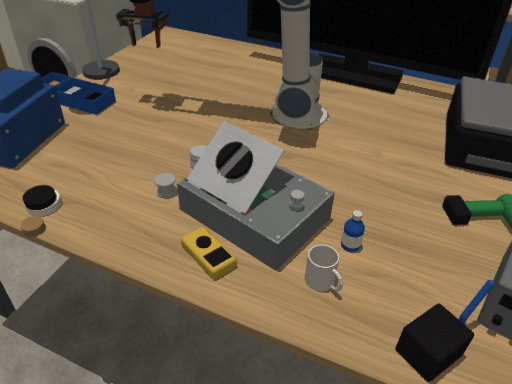

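The top view shows the unit turned slightly, with corners at (198,104), (344,143), (171,210) and (318,247). The raised panel has its dial at (287,172) and the jar is at (198,164). The scene view agrees: the panel is open towards the robot and the slot is nearly front to back.

Run:
```python
from h import *
w=np.load("top0.npy"); fr=cv2.imread("pics/top0.png")
roi=np.zeros(w.shape[:2],bool); roi[95:255,160:350]=1
m=roi&(abs(w[...,2]-0.1)<.007)
m=cv2.morphologyEx(m.astype(np.uint8),cv2.MORPH_OPEN,np.ones((2,2)))>0
P=w[m][:,:2].astype(np.float32); 
r=cv2.minAreaRect(P); print("rect",r, len(P), np.round(cv2.boxPoints(r),3).tolist())
# choose x axis: closest to +x
b=cv2.boxPoints(r); e=[b[1]-b[0],b[2]-b[1]]; s=min(e,key=np.linalg.norm); ex=s/np.linalg.norm(s); ex*=np.sign(ex[0]); ey=np.array([-ex[1],ex[0]])
c=np.array(r[0]); yaw=np.arctan2(ex[1],ex[0]); print("yaw",yaw)
q=w.copy(); d=w[...,:2]-c; q[...,0]=d@ex; q[...,1]=d@ey  # case frame
pm=roi&(q[...,2]>.115)&(q[...,1]<50/1e3)&(q[...,1]>-.18)&(fr.min(-1)>120)
A=q[pm]; 
for _ in range(3):
    co=np.linalg.lstsq(np.c_[A[:,0],A[:,1],np.ones(len(A))],A[:,2],rcond=None)[0]
    res=A[:,2]-(A[:,:2]@co[:2]+co[2]); A=A[abs(res)<.006]
print("plane",co,"angle",np.arctan(-co[0]),res.std(),len(A)); 
th=np.arctan(-co[0])
print("panel ext",A.min(0),A.max(0), "z at hinge x=.1", co[0]*.1+co[1]*-.06+co[2])
# panel coordinates: s from hinge toward the front, h above underside
Q=q-np.array([.1,-.06,.1]); s=-Q[...,0]*np.cos(th)+Q[...,2]*np.sin(th); h=Q[...,0]*np.sin(th)+Q[...,2]*np.cos(th)
dm=roi&(fr.max(-1)<45)&(abs(h-.025)<.015)&(s>.04)&(s<.18)
print("dial dark n",dm.sum(),"s,y mean",s[dm].mean(),Q[...,1][dm].mean(), "h",np.median(h[dm]))
X=np.c_[s[dm]-.11,Q[...,1][dm]]
# dark segments are two lobes beside the slot: slot is along the smaller principal axis
ev,V=np.linalg.eigh(np.cov(X.T)); print(ev,V, "s range",s[dm].min(),s[dm].max())
print("slot dir (s,y)",V[:,0],"front of slot toward y:",np.arctan(V[1,0]/V[0,0]))
jm=roi&(q[...,1]>.06)&(q[...,2]>.13); print("jar q",q[jm].mean(0))
# surrounding items
for n,(u,v) in dict(tin=(373,167),spool=(362,234),mug=(150,113),cleaner=(134,176),sd=(258,257)).items(): print(n,np.round(w[v,u],3),np.round(q[v,u],3))
np.save("case.npy",[c[0],c[1],yaw,th])
```

```text
rect ((0.4144320785999298, -0.0701124295592308), (0.007920846343040466, 7.450580596923828e-09), -104.7173080444336) 8203 [[0.41499999165534973, -0.06599999964237213], [0.41499999165534973, -0.06599999964237213], [0.4129999876022339, -0.07400000095367432], [0.4129999876022339, -0.07400000095367432]]
yaw nan
plane [0. 0. 0.] angle -0.0 nan 0<stdin>:9: RuntimeWarning: invalid value encountered in divide
  ret = _var(a, axis=axis, dtype=dtype, out=out, ddof=ddof,
  arrmean = um.true_divide(arrmean, div, out=arrmean,
  ret = ret.dtype.type(ret / rcount)
Traceback (most recent call last):
ValueError: zero-size array to reduction operation minimum which has no identity
```

```bash
cat > meas.py <<'E'
from h import *
w=np.load("top0.npy"); fr=cv2.imread("pics/top0.png")
roi=np.zeros(w.shape[:2],bool); roi[95:255,160:350]=1
m=roi&(abs(w[...,2]-0.1)<.007)
m&=cv2.morphologyEx(m.astype(np.uint8),cv2.MORPH_OPEN,np.ones((3,3)))>0
P=np.ascontiguousarray(w[m][:,:2].astype(np.float32)); 
r=cv2.minAreaRect(P); print("rect",r, len(P), np.round(cv2.boxPoints(r),3).tolist())
b=cv2.boxPoints(r); e=[b[1]-b[0],b[2]-b[1]]; s=min(e,key=np.linalg.norm); ex=s/np.linalg.norm(s); ex*=np.sign(ex[0]); ey=np.array([-ex[1],ex[0]])
c=np.array(r[0]); yaw=np.arctan2(ex[1],ex[0]); print("yaw",yaw)
q=w.copy(); d=w[...,:2]-c; q[...,0]=d@ex; q[...,1]=d@ey  # case frame
pm=roi&(q[...,2]>.115)&(q[...,1]<50/1e3)&(q[...,1]>-.18)&(fr.min(-1)>120)
A=q[pm]; 
for _ in range(3):
    co=np.linalg.lstsq(np.c_[A[:,0],A[:,1],np.ones(len(A))],A[:,2],rcond=None)[0]
    res=A[:,2]-(A[:,:2]@co[:2]+co[2]); A=A[abs(res)<.006]
print("plane",co,"angle",np.arctan(-co[0]),res.std(),len(A)); 
th=np.arctan(-co[0])
print("panel ext",A.min(0),A.max(0), "z at hinge x=.1", co[0]*.1+co[1]*-.06+co[2])
Q=q-np.array([.1,-.06,.1]); s=-Q[...,0]*np.cos(th)+Q[...,2]*np.sin(th); h=Q[...,0]*np.sin(th)+Q[...,2]*np.cos(th)
dm=roi&(fr.max(-1)<45)&(abs(h-.025)<.015)&(s>.04)&(s<.18)
print("dial dark n",dm.sum(),"s,y mean",s[dm].mean(),Q[...,1][dm].mean(), "h",np.median(h[dm]))
X=np.c_[s[dm]-.11,Q[...,1][dm]]
ev,V=np.linalg.eigh(np.cov(X.T)); print(ev,"s range",s[dm].min(),s[dm].max())
print("slot dir (s,y)",V[:,0],"angle (pos: front end toward +y):",np.arctan(V[1,0]/V[0,0]))
jm=roi&(q[...,1]>.06)&(q[...,2]>.13); print("jar q",q[jm].mean(0))
for n,(u,v) in dict(tin=(373,167),spool=(362,234),mug=(150,113),cleaner=(134,176),sd=(258,257)).items(): print(n,np.round(w[v,u],3),np.round(q[v,u],3))
np.save("case.npy",[c[0],c[1],yaw,th])
E
python3 meas.py
```

```text
rect ((0.5965941548347473, 0.0813598483800888), (0.36058005690574646, 0.26076117157936096), 75.16787719726562) 8115 [[0.42399999499320984, -0.05999999865889549], [0.6759999990463257, -0.12600000202655792], [0.7689999938011169, 0.22200000286102295], [0.5170000195503235, 0.289000004529953]]
yaw -0.25886932
plane [-7.37437048e-01 -5.89160656e-04  1.79248778e-01] angle 0.6354122170571381 0.0017251913550112219 4779
panel ext [-0.0598196  -0.16959523  0.11501054] [0.09170838 0.04938366 0.22615001] z at hinge x=.1 0.10554042279719218
dial dark n 816 s,y mean 0.1172901821193039 0.0004092385098028679 h 0.024268747027923886
[0.00055953 0.00108763] s range 0.06367281747134743 0.16194952581942634
slot dir (s,y) [-0.96069909 -0.2775919 ] angle (pos: front end toward +y): 0.28128658602925444
jar q [-0.01181638  0.13314917  0.14381952]
tin [ 0.622 -0.203  0.047] [ 0.098 -0.268  0.047]
spool [ 0.46  -0.173  0.059] [-0.067 -0.281  0.059]
mug [0.757 0.348 0.009] [0.087 0.299 0.009]
cleaner [0.593 0.359 0.116] [-0.074  0.267  0.116]
sd [0.401 0.075 0.024] [-0.188 -0.056  0.024]
```

```bash
cat >> h.py <<'E'
from scipy.spatial.transform import Rotation as R
def frame():
    c0,c1,yaw,th=np.load("case.npy"); return np.array([c0,c1]),yaw,th
def W(x,y,z):
    """case-frame tip position -> world TCP (tool down)"""
    c,yaw,_=frame(); p=R.from_euler("z",yaw).apply([x,y,z+.008]); return p+[c[0],c[1],0]
def ori(a):
    """tool down, tool x at angle a in the case frame (tool y at a-90deg)"""
    _,yaw,_=frame(); q=(R.from_euler("z",yaw+a)*R.from_quat([1,0,0,0])).as_quat(); return [q[3],*q[:3]]
E
python3 - <<'E'
from h import *
close(); q0=ori(0); th=frame()[2]
p=state()["ee_pos"]; move_l([p[0],p[1],.33],.25)
def tip(t,s=.190,h=.005): return W(.1-s*np.cos(t)+h*np.sin(t)+.010,-.06,.1+s*np.sin(t)+h*np.cos(t))
t0=th+.12; a=tip(t0); print(a)
move_to([a[0],a[1],.33],q0); f0=state()["ft_force"]
move_l(a,.15)
for t in np.linspace(t0,0.06,9)[1:]:
    move_l(tip(t),.08); f=state()["ft_force"]-f0; print(round(t,3),f.round(1))
    if f[2]>25: break
else:
    for t in np.arange(.04,-.05,-.01):
        move_l(tip(t),.05); f=state()["ft_force"]-f0; print(round(t,3),f.round(1))
        if f[2]>16: hold(.2); break
s=state(); print(s["ee_pos"],s["time"],s["joint_pos"].round(2))
E
```

```text
[0.55717426 0.02973057 0.24190182]
0.668 [2.  0.6 0.2]
0.582 [-0.1  0.3 -0.3]
0.495 [ 1.   0.5 -0.4]
0.408 [ 0.4 -0.   0.4]
0.321 [1.6 0.6 0.9]
0.234 [1.7 0.3 0.2]
0.147 [1.1 0.3 0.2]
0.06 [1.1 0.  0.4]
0.04 [ 0.4  0.3 -0.2]
0.03 [1.9 0.5 0.7]
0.02 [1.1 0.7 1.2]
0.01 [1.8 0.8 0.7]
-0.0 [-0.2 -0.1  5. ]
-0.01 [-2.7 -0.1 11. ]
-0.02 [-8.   0.6 19.7]
[0.50408308 0.04382498 0.11309832] 10.1333 [ 0.02 -0.16  1.68 -0.    1.61  1.85]
```

The force readings look like a firm stop, so I'm lifting off and checking with the camera.

Run:
```python
from h import *
p=state()["ee_pos"]; move_l([p[0],p[1],.24],.2)
move_to(W(-.20,.10,.26),ori(0))
im=get_image("top"); cv2.imwrite("pics/top1.png",im["frame"]); w=cloud(im); np.save("top1.npy",w)
c,yaw,_=frame(); q=R.from_euler("z",-yaw).apply(w.reshape(-1,3)-[c[0],c[1],0]).reshape(w.shape)
fr=im["frame"]
pm=(q[...,0]>-.09)&(q[...,0]<.09)&(abs(q[...,1]+.06)<.1)&(fr.min(-1)>120)&(q[...,2]<.13)&(np.hypot(q[...,0]+.01,q[...,1]+.06)>.056)
A=q[pm]; co=np.linalg.lstsq(np.c_[A[:,0],A[:,1],np.ones(len(A))],A[:,2],rcond=None)[0]; print("plane",co,len(A))
dm=(fr.max(-1)<50)&(np.hypot(q[...,0]+.01,q[...,1]+.06)<.065)
D=q[dm]; X=D[:,:2]; ev,V=np.linalg.eigh(np.cov(X.T)); print(dm.sum(),"circle",cv2.minEnclosingCircle(X.astype(np.float32)),"z",np.median(D[:,2]),ev)
v=V[:,0]*-np.sign(V[0,0]); print("slot front dir",v,"cam",np.arctan2(v[1],-v[0]))
cv2.imwrite("pics/c1.png",cv2.resize(fr[90:260,150:370],None,fx=3,fy=3))
```

```text
plane [-0.00035196  0.00029906  0.10435678] 4898
68 circle ((-0.010084555484354496, -0.059117596596479416), 0.049666211009025574) z 0.12399529121059172 [0.00044327 0.0016585 ]
slot front dir [-0.99038076  0.13836887] cam 0.13881424801815717
```

View pics/c1.png

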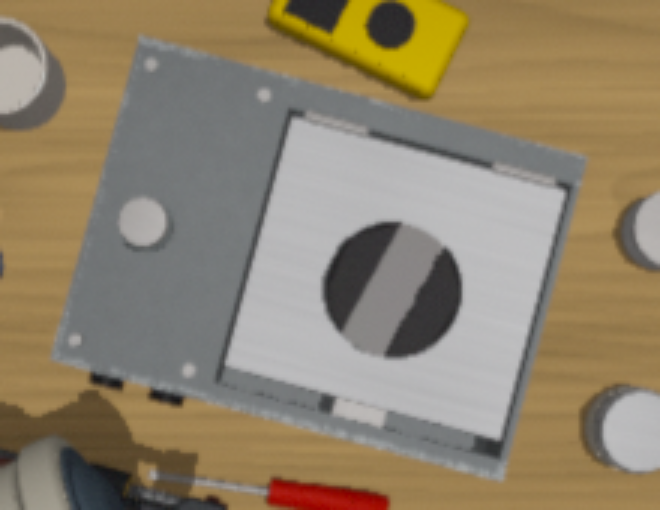

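The panel is shut and level at 0.104 m. The slot runs from (425,240) to (365,342) in the crop, which puts the cam at about 0.25. Now I'll turn it.

Run:
```python
from h import *
def tip(f,z,r=.034): return W(-.01-r*np.cos(f),-.0597+r*np.sin(f),z)
o=lambda f: ori(np.pi/2-f)
c0=.25
move_to(tip(c0,.17),o(c0)); f0=state()["ft_force"]
move_l(tip(c0,.130),.15); 
for z in (.124,.118,.1125):
    move_l(tip(c0,z),.05); f=state()["ft_force"]-f0; print(z,f.round(1))
    if f[2]>8: raise SystemExit("blocked")
_,yaw,_=frame()
for f in np.r_[np.arange(c0+.12,1.6,.12),np.arange(1.62,2.1,.04)]:
    slot=max(c0,min(f-.25,np.pi/2))
    move_l(tip(f,.1125),.06,o(slot)); F=state()["ft_force"]-f0
    ang=yaw+np.pi/2-f   # tangential (clockwise) direction in world
    t=np.array([np.cos(ang),np.sin(ang)]); ft=-F[:2]@t
    print(round(f,2),F.round(1),"tang",round(ft,1))
    if ft>15 or np.linalg.norm(F)>35: break
hold(.3); s=state(); print(s["time"],s["ee_pos"],s["joint_pos"].round(2))
```

```text
0.124 [ 0.5  0.5 -0. ]
0.118 [ 0.4  0.6 -0. ]
0.1125 [ 0.8 -0.2  0.4]
0.37 [ 0.5 -0.9  1. ] tang 0.4
0.49 [ 1.2 -1.3  0.9] tang 0.1
0.61 [ 0.4 -3.2  0.2] tang 1.7
0.73 [ 0.4 -4.1  1.1] tang 1.9
0.85 [-0.4 -4.4  1. ] tang 2.3
0.97 [-1.1 -3.6  1.1] tang 2.2
1.09 [-0.5 -1.6  0.7] tang 0.8
1.21 [-1.1 -1.   0.9] tang 1.2
1.33 [-0.2 -0.3  1. ] tang 0.2
1.45 [ 1.  -0.4  0.3] tang -1.1
1.57 [0.2 0.5 0.5] tang -0.0
1.62 [-0.7  1.3  0. ] tang 1.0
1.66 [-0.3  1.1  0.4] tang 0.7
1.7 [-0.3  0.8 -0.7] tang 0.6
1.74 [-0.3  0.5  0.2] tang 0.5
1.78 [-0.4  1.6 -0.4] tang 1.0
1.82 [-0.   1.   0.2] tang 0.5
1.86 [-4.4  2.1  0.7] tang 4.8
1.9 [-8.5  5.2  4.2] tang 10.0
1.94 [-14.3   6.4   5.5] tang 15.3
19.9833 [0.58874454 0.05547405 0.12045986] [0.03 0.08 1.44 0.   1.63 1.86]
```

Run:
```python
from h import *
p=state()["ee_pos"]; _,yaw,_=frame()
b=p-R.from_euler("z",yaw).apply([.007,0,0]); move_l(b,.05); move_l([b[0],b[1],.25],.15)
move_to(W(-.20,.10,.26),ori(0))
im=get_image("top"); fr=im["frame"]; cv2.imwrite("pics/c2.png",cv2.resize(fr[60:280,110:400],None,fx=2.6,fy=2.6))
w=cloud(im); c,yaw,_=frame(); q=R.from_euler("z",-yaw).apply(w.reshape(-1,3)-[c[0],c[1],0]).reshape(w.shape)
r=np.hypot(q[...,0]+.01,q[...,1]+.06)
D=q[(fr.max(-1)<65)&(r<.05)]
v=np.linalg.eigh(np.cov(D[:,:2].T))[1][:,0]; print(len(D),"slot dir",v)
pm=(abs(q[...,0])<.09)&(abs(q[...,1]+.06)<.1)&(fr.min(-1)>120)&(r>.056); A=q[pm]
print(np.linalg.lstsq(np.c_[A[:,:2],np.ones(len(A))],A[:,2],rcond=None)[0], state()["time"])
```

```text
745 slot dir [-0.01610895 -0.99987024]
[-0.00059082 -0.00041223  0.10440284] 22.325
```

View pics/c2.png

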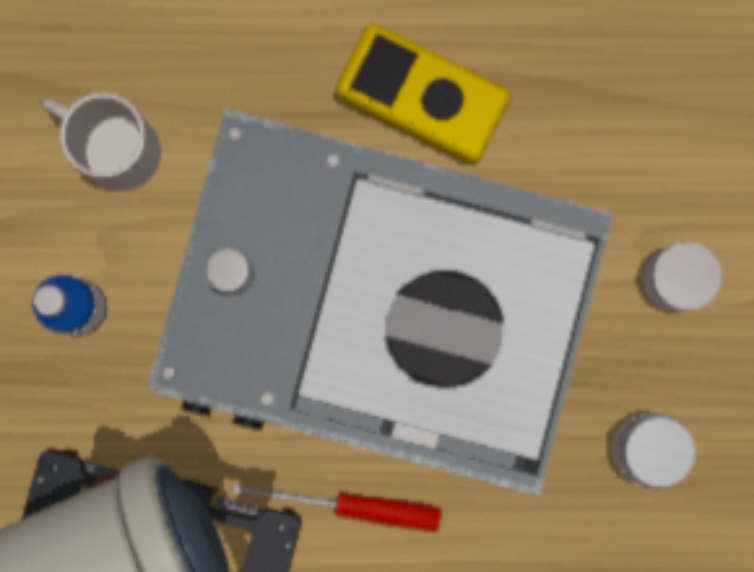

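The slot at (444,329) now lies squarely across the panel (within 0.02 rad). The panel is level and nothing else has moved.

```bash
python3 -c "
from bench import *
print(job_done())"
```

```text
the job is handed in; nothing more can be done
None
```

The panel is fully shut and the dial is turned to its locked stop, with nothing else disturbed; the last picture confirms this, and the job was handed in at about 22 s of the 48 s allowed (no verdict was returned).

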